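Hold a temperature probe in a beaker through its guide collar

ROBOT

A 6-joint arm with a two-finger parallel gripper is mounted at the origin on the work surface. World frame = base frame: x ahead of the robot, y to its left, z up, the work surface at z = 0. Lengths are in m, angles in rad, forces in N, time in s.
With the tool pointing down it reaches from about 0.35 to 0.95 m from the base axis. Payload 17.4 kg.
Tool frame: the origin (TCP) lies on the centre line of the jaws, within the pads' length; the fingertips stand manip.tip_reach ahead of it and the grasp point (between the pads) lies 3 mm ahead of it (manip.tip_reach is the distance from the TCP to the fingertips, in m); z points along the fingers, y is the direction in which the jaws open and shut (so a half turn about z gives the same grasp; the last joint's range is limited). The gripper opens to 93 mm and grips with 3 to 60 N. Pads are 15 mm wide; open, the fingers measure 128 mm over their backs; the gripper's body (75 mm by 188 mm) begins 65 mm behind the grasp point.
Start: joints at [1.141, 0.116, 1.442, -0, 1.584, -0.038], TCP at [0.258, 0.624, 0.241] pointing down, gripper open.
Joint ranges: [-2.83, 2.83], [-0.83, 2.19], [0.07, 2.5], [-1.14, 4.28], [0.01, 3], [-2.97, 2.97]. Speed limits (rad/s): [1.89, 1.89, 2.22, 3.14, 3.14, 3.14].

INTERFACE

Orientations are given as a unit quaternion [w, x, y, z].
In Python, from plant import telemetry, imaging, hand_in, finder, manip gives the robot as it stands.
- The arm moves only by the shell command python3 -m inch 'ROWS' [OPENING]. ROWS is JSON, a list that holds one entry, the list of rows, each a list of 6 numbers: the shift along the tool's x, y, z in cm, then the turn, a rotation vector about the tool's x, y, z in degrees. A call has 1 to 5 rows; each row is the pose to reach, as a shift and turn from the pose measured when the call began, along the tool's axes at that moment; what a row does not reach only later rows make up. A row lasts 1/8 s, in which the tool goes at most 62.5 mm and 10.7 degrees, less where a joint would pass 70% of its speed; a pose out of reach is approached as far as the arm can. A call with a gripper value outside its range is refused whole. OPENING is the opening, from 0 (shut) to 1 (fully open), set as the call begins (- or left out, the last holds). The fingers move at their own pace and stop on an object; the grip force is fixed at half the most. Time passes only in rows, so rows that repeat a pose let the fingers close. It gives the time, the measured TCP pose, the force and the opening at its end, in the units of the state.
- telemetry.read_state(): the state, without advancing time (a new reading comes with each control period).
- imaging.capture(name): name is "side" or "top" or "wrist"; returns a dict with "color" (384x512x3 uint8, red, green, blue), "depth" (384x512 float32, m along the optical axis (not along the pixel's ray), 0 where there is no reading), "fx", "fy", "cx", "cy" (pixels), "distortion" ([k1, k2, p1, p2, k3] as OpenCV has them; the pictures are not rectified), "xyz" and "orientation" of the camera in the world. Camera axes: x right, y up, looking along -z (the intrinsics and any distortion apply to the point x, -y, -z); pixel columns grow to the right and rows downward; lengths in m; the calibration is good to about 2 mm. A picture is of the moment at which its call begins.
- hand_in(): hands the job in, once; it reports no verdict.
Trained networks look in the newest picture that a camera, given by its name, has taken for a name from the list of things; names that differ only in an ending like _2 or _b are one class to them, and where a whole thing is asked for, a point or a joint stands for the part that bears it (a point fixed in the world has none). Each returns a list of dicts, best first, with "score" (0 to 1); they miss things now and then, are a little off and sometimes report something else, mostly with a low value. They report only what shows in the picture. A call takes as long as a camera call. They do not tell look-alikes from the thing itself.
- finder.recognise(camera, name): "point" ([column, row] in pixels, amid what is visible of it).
- finder.outline_of(camera, name): "pixels" (384x512 bool, what is visible of it) and "point" ([column, row] in pixels, amid what is visible of it).
- finder.spot_point(camera, name): "point" ([column, row] in pixels: a listed point, or the origin of a listed thing).
The state is a dict: "t": time; "joints": joint angles; "qvel": joint speeds; "joint_efforts": joint torques, N m; "position": TCP position; "ee_rot": TCP orientation; "wrist_force": force on the tool from outside, world axes, zero at the start; "moment": the same for the moment, N m; "grip_width": finger opening in m.
Only numpy, scipy, OpenCV 4.12 (cv2) and the standard library are available. Lean on these libraries where they do the work, as an engineer would, in place of code of your own. Each camera call takes 0.05 s, during which the arm holds its last target. There are 200 camera calls.

TASK

Take the temperature probe (steel rod with the square black handle) by its handle out of the white rack, lower it from above through the guide collar of the stand that has the beaker under it, without the probe touching the collar or any other part of the stand, and finish still holding it there: upright, still, centred in the collar's bore, its tip about half-way down the beaker's depth and touching neither its wall nor its floor. Do not put it down or let go; leave the beaker, the stirring rod and everything else where they stand.

Things in the scene. Friction and masses are not known exactly. Their poses are not given: they have to be found in the camera images.
- probe_handle (a point): centre of the probe's upright black handle, square, 26 x 26 mm, 56 mm tall. On the rod's axis, 143 mm above the rod's tip; z up along the rod, x and y square to the handle's flat sides. At the start the handle stands on the rack's top plate and this point is 153 mm above the work surface
- probe_tip (a point): the lower end of the probe's rod, on its axis
- probe_mid (a point): point on the probe's rod axis, 65 mm above the tip: the part of the rod that is inside the collar when the tip is half-way down the beaker
- probe: the probe as a whole, rigid, about 90 g: the handle with a straight steel rod, 10 mm thick, coming 115 mm out of the middle of its underside. At the start it hangs in a 14 mm hole of the rack, the handle's underside resting on the top plate. Origin at the rod's tip, z up along the rod
- stand_bore (a point): middle of the bore of the guide collar over the beaker: an upright aluminium ring, 42 mm outside, bore 26 mm, 20 mm tall, open at both ends, its top 125 mm and its underside 105 mm above the work surface; this point is half-way up, at 115 mm. z up; +x along the collar's arm to the post, 95 mm away
- stand: the fixed stand with the beaker under its collar: green base plate 190 x 100 mm, 12 mm thick, a steel post of 12 mm whose top is 150 mm above the work surface, and the collar on a level arm. Origin on the work surface right below the bore, +x towards the post
- idle_stand: the other fixed stand, alike in every size, with no beaker under its collar: not to be used. Origin on the work surface below its bore, +x towards its post
- rack: fixed white rack, a table-shaped piece with a top plate 60 x 170 mm at 125 mm above the work surface and two holes 45 mm either side of its middle along its y axis, one for the probe and one for the stirring rod. Origin on the work surface below its middle; y runs along the row of holes
- beaker: white porcelain beaker, 72 mm across the rim, 78 mm tall, 3 mm wall, loose, standing on the green base of one stand right below its bore, so its rim is 90 mm above the work surface and its inner floor about 16 mm above it; origin at the centre of its underside. It is to stay where it is
- stir_rod: bystander: glass stirring rod 8 mm thick with a small round white knob (20 mm across), hanging in the rack's other hole, 90 mm from the probe; its knob's top is 141 mm above the work surface; origin at its lower end
- stopper_a: bystander: small white stopper, 24 mm across, 24 mm tall, on the base of the stand with the beaker, near its post
- stopper_b: bystander: small white stopper, 24 mm across, 24 mm tall, on the base of the other stand, near its post
- cap: bystander: black bottle cap lying open side up, 44 mm across, 22 mm tall, near the robot
- flask: bystander: small conical glass flask, 64 mm across, 85 mm tall, near the robot
Things that resemble listed ones, but are neither listed nor needed, are in the scene too. There is more than one size of the probe; the job needs the larger. Leave any orange or pink look-alike of the stand alone.

How it is judged:
On the way, in this order (a step that is already met when the one before it is completed fails the run):
1. the probe is held by the fingers, clear above the rack (height (world z) of probe_tip above 0.128 m and contact force between the fingers and probe above 0.5 N), for 0.1 s.
2. the probe's rod has come down through the bore of the collar over the beaker (horizontal distance between probe_mid and stand_bore below 0.009 m and height (world z) of probe_tip below 0.098 m and contact force between the fingers and probe above 0.5 N), for 0.1 s.
At the end, for the whole second after the job is handed in: Fingers hold the probe still (under 15 mm/s), within 0.09 rad of upright, the rod within 5 mm of the axis of the bore over the beaker, tip 29 to 77 mm above the work surface (half-way down is 53), touching neither stand nor beaker; beaker within 15 mm of the bore's axis (horizontal distance between probe_mid and stand_bore below 0.005 m and angle between probe_mid's own z axis and vertical below 0.09 rad and height (world z) of probe_tip between 0.029 and 0.077 m and contact force between the fingers and probe above 0.5 N and contact force between probe and stand below 0.1 N and contact force between probe and beaker below 0.1 N and linear speed of probe below 0.015 m/s and angular speed of probe below 0.15 rad/s and horizontal distance between beaker and stand_bore below 0.015 m); the arm keeps its last pose, push and grip.
It fails at once if the probe touches the stand or its collar (over 0.3 N) (contact force between probe and stand above 0.3 N).
It fails at once if the probe touches the beaker (over 0.3 N) (contact force between probe and beaker above 0.3 N).
It fails at once if the beaker is shifted by over 10 mm (distance of beaker from where it was at the start of the episode above 0.01 m).
It fails at once if the stirring rod is pulled or knocked from its place (over 20 mm) (distance of stir_rod from where it was at the start of the episode above 0.02 m).
It fails at once if another bystander is shifted by over 20 mm (distance of any of stopper_a, stopper_b, cap, flask from where it was at the start of the episode above 0.02 m).
It also fails if it takes over 53 s, if anything falls off the work surface, if the arm or the gripper's body presses on something with over 40 N, if the wrist force passes 120 N, or if a joint passes its speed limit or range.

## Working session

There is one attempt and no reset: what is moved stays moved. The work goes in short steps, Python scripts to look and compute and a shell command to move; the robot and the scene stay as the last step left them, time stands still between calls to the robot, and variables do not carry over. Pictures are saved under pics/ and viewed, about 8 in all and at most 12, crops included, and the job is handed in when it is done.

```bash
mkdir -p pics; ls; cat > h.py <<'E'
import numpy as np, cv2
from scipy.spatial.transform import Rotation as R
from plant import telemetry, imaging, hand_in, finder, manip
def rot(q): return R.from_quat([q[1],q[2],q[3],q[0]])
def ray(c,px):
    K=np.array([[c['fx'],0,c['cx']],[0,c['fy'],c['cy']],[0,0,1]])
    u=cv2.undistortPoints(np.array([[px]],float),K,np.array(c['distortion'],float))[0,0]
    return rot(c['orientation']).apply([u[0],-u[1],-1.0])
def at_z(c,px,z):
    d=ray(c,px);o=np.array(c['xyz']);return o+d*(z-o[2])/d[2]
def at_depth(c,px,D=None):
    x,y=int(round(px[0])),int(round(px[1]))
    if D is None: D=c['depth'][y,x]
    return np.array(c['xyz'])+ray(c,px)*D
def proj(c,p):
    q=rot(c['orientation']).inv().apply(np.array(p)-np.array(c['xyz']))
    K=np.array([[c['fx'],0,c['cx']],[0,c['fy'],c['cy']],[0,0,1]])
    return cv2.projectPoints(np.array([[q[0],-q[1],-q[2]]]),np.zeros(3),np.zeros(3),K,np.array(c['distortion'],float))[0][0,0]
def save(c,name,crop=None,s=1):
    im=c['color'][...,::-1]
    if crop: im=im[crop[1]:crop[3],crop[0]:crop[2]]
    cv2.imwrite('pics/'+name+'.png',cv2.resize(im,None,fx=s,fy=s,interpolation=cv2.INTER_CUBIC))
E
python3 - <<'E'
from h import *
np.set_printoptions(precision=4,suppress=True)
s=telemetry.read_state();print(s['t'],s['position'],s['ee_rot'],s['grip_width'],manip.tip_reach)
ims=[]
for n in ['top','side']:
    c=imaging.capture(n);ims.append(c);print(n,c['xyz'],c['orientation'],c['fx'])
    for k,z in [('probe_handle',.153),('stand_bore',.115),('probe_tip',.010),('rack',0),('beaker',.012),('stand',0)]:
        for r in finder.spot_point(n,k)[:4]:
            print(k,round(r['score'],2),np.round(r['point'],1),at_z(c,r['point'],z))
    save(c,n,s=1.5)
E
```

```text
pics
0.0 [0.2577 0.6237 0.2399] [-0.0001  0.1946  0.9809 -0.0005] 0.09294330026166245 0.022
top [ 0.3657 -0.0575  1.3051] [-0.7008 -0.031   0.0212  0.7123] 380.7880598140778
probe_handle 0.69 [175.4 160.9] [0.5352 0.2055 0.153 ]
probe_handle 0.61 [233.5 144.4] [0.5829 0.0266 0.153 ]
probe_handle 0.44 [189.  185.4] [0.4592 0.1638 0.153 ]
stand_bore 0.91 [238.9 157.2] [0.5488 0.0128 0.115 ]
stand_bore 0.72 [387.9 242.9] [ 0.2729 -0.4461  0.115 ]
stand_bore 0.65 [124.1 265.6] [0.2145 0.376  0.115 ]
probe_tip 0.59 [194.6 190.1] [0.4543 0.172  0.01  ]
rack 0.92 [170.  162.4] [0.5528 0.2593 0.    ]
rack 0.28 [242.6 160.6] [0.5544 0.0069 0.    ]
beaker 0.63 [343.1 160.4] [ 0.5474 -0.3374  0.012 ]
beaker 0.52 [243.4 163.4] [0.543  0.0037 0.012 ]
stand 0.72 [240.5 166.3] [0.5347 0.0144 0.    ]
stand 0.68 [377.  242.2] [ 0.267  -0.4466  0.    ]
stand 0.61 [138.8 258.6] [0.2232 0.367  0.    ]
side [-0.1823 -0.6492  1.0593] [ 0.8663  0.3324 -0.1409 -0.3453] 448.49820434446406
probe_handle 0.57 [217.7 152.6] [0.4219 0.1271 0.153 ]
probe_handle 0.56 [225.5 123.4] [0.5279 0.2133 0.153 ]
stand_bore 0.97 [115.1 149.2] [0.2261 0.385  0.115 ]
stand_bore 0.7 [327.3 326.2] [ 0.2566 -0.4401  0.115 ]
stand_bore 0.68 [273.4 163.3] [0.5395 0.0093 0.115 ]
stand_bore 0.45 [212.2 139.2] [0.475 0.219 0.115]
probe_tip 0.54 [219.6 175.4] [0.4508 0.1623 0.01  ]
rack 0.95 [223.  147.3] [0.5551 0.2663 0.    ]
beaker 0.82 [271.3 188.5] [0.5317 0.0048 0.012 ]
beaker 0.22 [228.1 140.7] [0.5824 0.2697 0.012 ]
stand 0.92 [271.1 192.3] [0.5277 0.0011 0.    ]
stand 0.75 [123.3 180.5] [0.2144 0.3641 0.    ]
stand 0.56 [327.  347.4] [ 0.2678 -0.4491  0.    ]
```

View pics/top.png

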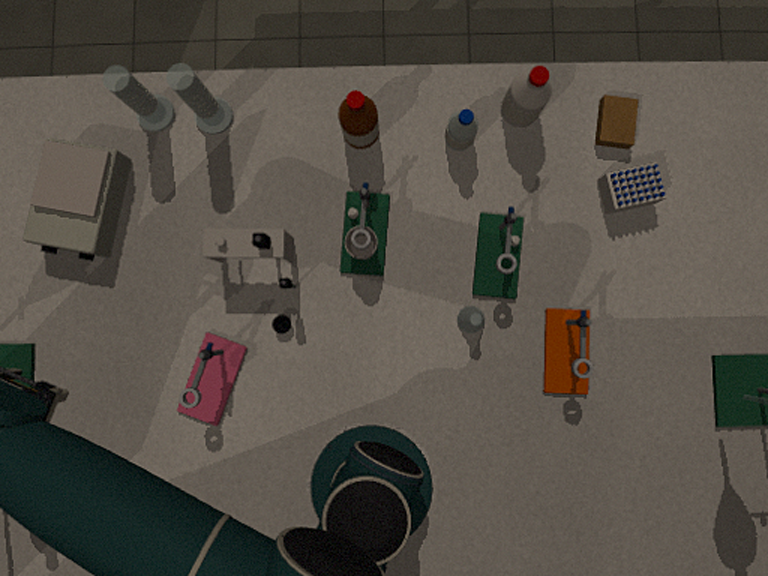

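View pics/side.png

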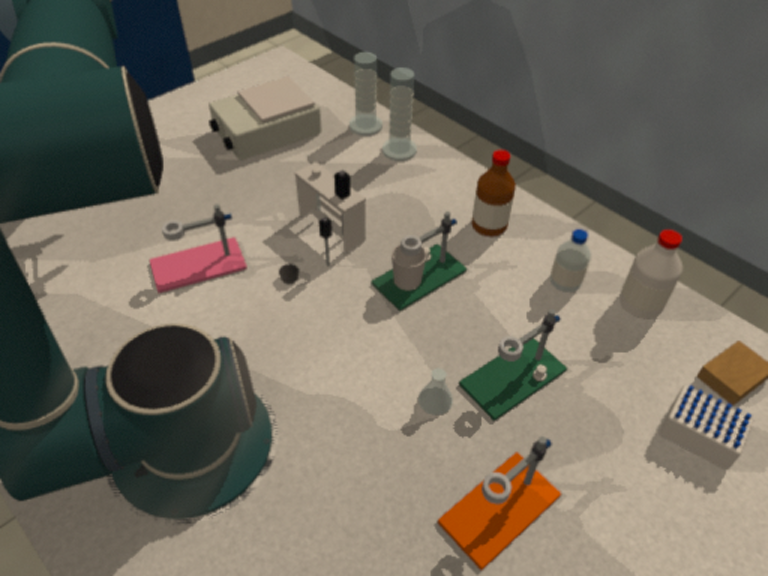

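The top view shows two black square handles: the larger at (175,161), in the white rack, and a smaller one at (190,188), in front of the rack and lower. There is also a black cap at (188,216). In the side view the same handles are at (228,123) large and (217,152) small.

The target is the large handle at about (0.53, 0.21). The stand with the beaker is the green one at top (240,160), with its bore at about (0.545, 0.01). The other green stand at (338,175) has no beaker, and the orange and pink stands are look-alikes.

Next is a crop to check the handle, and the first approach.

```bash
cat >> h.py <<'E'
def togo(p, yaw=None):
    "print shift in tool axes (cm) and turn (deg) to TCP position p, tool down, jaw axis at world yaw (deg)"
    s=telemetry.read_state();q=rot(s['ee_rot']);P=np.array(s['position'])
    d=q.inv().apply(np.array(p)-P)*100
    M=q.as_matrix();y=M[:,1];cur=np.arctan2(y[1],y[0])
    if yaw is not None: 
        best=None
        for k in (0,1):
            a=np.radians(yaw+180*k);yy=np.array([np.cos(a),np.sin(a),0]);z=np.array([0,0,-1.]);T=np.column_stack([np.cross(yy,z),yy,z])
            r=(q.inv()*R.from_matrix(T)).as_rotvec(degrees=True)
            if best is None or np.linalg.norm(r)<np.linalg.norm(best): best=r
        turn=best
    else: turn=None
    print('t',round(s['t'],2),'pos',P.round(4),'jaw yaw',np.degrees(cur).round(2),'z',M[:,2].round(4),'j6',round(s['joints'][5],2),'shift cm',d.round(2),'turn',None if turn is None else turn.round(2))
E
python3 - <<'E'
from h import *
c=imaging.capture('side');save(c,'crop1',(170,90,320,220),4)
w=imaging.capture('wrist')
s=telemetry.read_state()
print('wrist cam in tool',rot(s['ee_rot']).inv().apply(np.array(w['xyz'])-s['position']).round(3), (rot(s['ee_rot']).inv()*rot(w['orientation'])).as_matrix().round(2).tolist(),w['fx'])
togo([.53,.24,.32]); togo([.5,.22,.34],90); togo([.5,.22,.34],0)
E
```

```text
wrist cam in tool [ 0.069  0.001 -0.144] [[0.0, 0.97, 0.25], [1.0, -0.0, -0.0], [-0.0, 0.25, -0.97]] 341.62619214830244
t 0.8 pos [0.2577 0.6239 0.2407] jaw yaw 67.55 z [ 0.  0. -1.] j6 -0.04 shift cm [-39.82 -25.08  -7.93] turn None
t 0.8 pos [0.2577 0.6239 0.2407] jaw yaw 67.55 z [ 0.  0. -1.] j6 -0.04 shift cm [-37.81 -28.08  -9.93] turn [  0.     0.   -22.45]
t 0.8 pos [0.2577 0.6239 0.2407] jaw yaw 67.55 z [ 0.  0. -1.] j6 -0.04 shift cm [-37.81 -28.08  -9.93] turn [ 0.   -0.   67.55]
```

View pics/crop1.png

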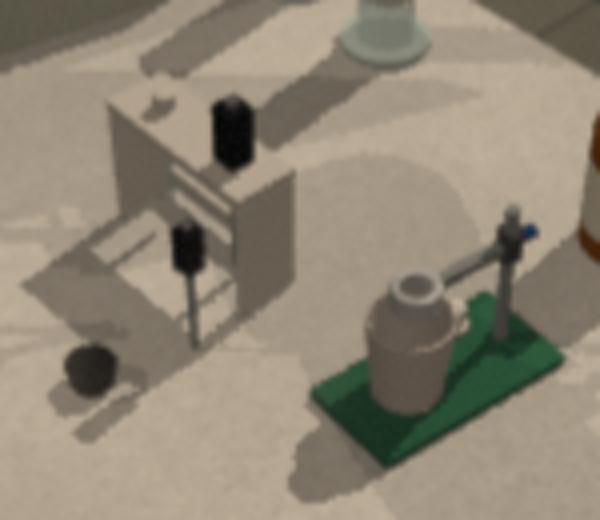

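The crop confirms it: the large black handle stands in the white rack at crop (232,132), next to the stir-rod knob at (160,98). The small handle at (188,245) stands free in front of the rack, and the beaker is under the green stand's collar at (415,288). I'm approaching to look with the wrist camera.

```bash
python3 -m inch '[[[-7,-5,-3,0,0,-5],[-14,-10,-6,0,0,-10],[-21,-15,-8,0,0,-15],[-27,-20,-9,0,0,-20],[-33,-24,-10,0,0,-22.5]]]' 1 && python3 -c "
from h import *
togo([.5,.22,.34],90)"
```

```text
t: 1.42
position: [0.4156, 0.3654, 0.3226]
ee_rot: [0.0, -0.002, 1.0, 0.0]
wrist_force: [1.2, 1.0, 0.5]
grip_width: 0.0929
t 1.43 pos [0.4156 0.3654 0.3226] jaw yaw 90.19 z [ 7.e-04  5.e-04 -1.e+00] j6 -0.9 shift cm [ -8.39 -14.57  -1.74] turn [0.03 0.04 0.19]
```

```bash
python3 -m inch '[[[-3,-5,-1,0,0,0],[-6,-10,-1.7,0,0,0],[-8.4,-14.6,-1.7,0,0,0],[-8.4,-14.6,-1.7,0,0,0],[-8.4,-14.6,-1.7,0,0,0]]]' && python3 - <<'E'
from h import *
np.set_printoptions(precision=4,suppress=True)
togo([.5,.22,.34],90)
w=imaging.capture('wrist')
for k,z in [('probe_handle',.153),('rack',0),('stir_rod',.12)]:
    for r in finder.spot_point('wrist',k)[:3]: print(k,round(r['score'],2),np.round(r['point'],1),at_z(w,r['point'],z))
for r in finder.outline_of('wrist','probe_handle')[:2]:
    m=r['pixels'];D=w['depth'];v,u=np.nonzero(m&(D>0))
    P=np.array([at_depth(w,(a,b)) for a,b in zip(u,v)])
    T=P[abs(P[:,2]-.181)<.004];print(r['score'],len(P),len(T),P[:,2].max() if len(P) else 0)
    if len(T)>20:
        print('top face mean',T.mean(0),'minrect',cv2.minAreaRect(T[:,:2].astype(np.float32)*1000))
# white plate yaw
v,u=np.nonzero(w['depth']>0);v,u=v[::2],u[::2]
P=np.array([at_depth(w,(a,b)) for a,b in zip(u,v)]);T=P[abs(P[:,2]-.123)<.006]
print(len(T),cv2.minAreaRect(T[:,:2].astype(np.float32)*1000))
save(w,'w1',s=1.5)
E
```

```text
t: 2.05
position: [0.5, 0.2198, 0.3396]
ee_rot: [0.0, -0.001, 1.0, 0.0]
wrist_force: [0.2, 0.4, 0.3]
grip_width: 0.0928
t 2.05 pos [0.5    0.2198 0.3396] jaw yaw 90.16 z [ 0.0006  0.0007 -1.    ] j6 -1.21 shift cm [-0.    0.02 -0.04] turn [0.04 0.04 0.16]
probe_handle 0.86 [250.5 204.9] [0.5361 0.2128 0.153 ]
probe_handle 0.75 [211.2 118.6] [0.4502 0.1755 0.153 ]
rack 0.59 [283.1 171.7] [0.5341 0.2564 0.    ]
0.89 1043 577 0.18842350952955372
top face mean [0.5346 0.2127 0.1803] minrect ((535.9711303710938, 212.54739379882812), (25.804611206054688, 25.491186141967773), 87.36825561523438)
0.65 470 0 0.13766436825003853
4133 ((521.6876220703125, 161.8368682861328), (152.79150390625, 359.31719970703125), 11.187753677368164)
```

View pics/w1.png

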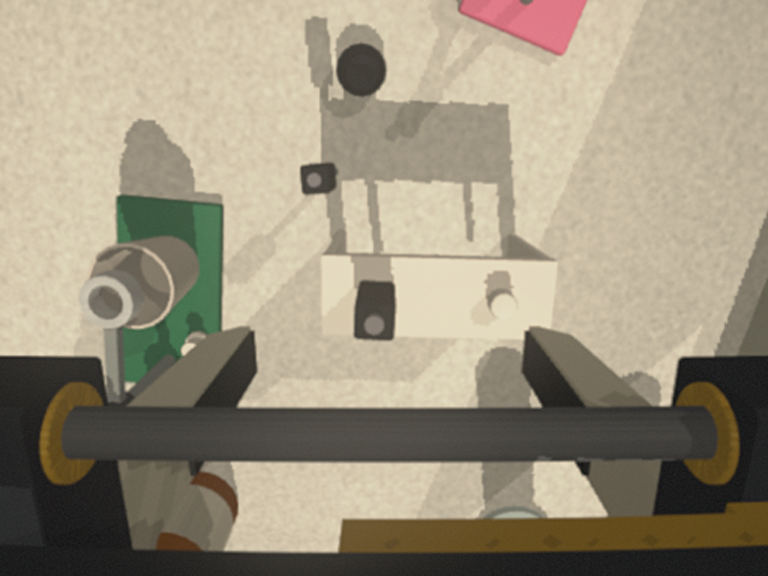

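The wrist view shows the large handle at (375,310) on the white plate, square to the jaws, with the stir-rod knob at (503,303). The small handle is at (318,178), and the beaker and collar are at (108,300). The top-face measurement is z 0.180 with a 25.8 mm square, which fits, and the centre is (0.5355, 0.2127). I'm going down to grasp.

```bash
python3 -m inch '[[[-2,-0.4,4,0,0,1],[-3.6,-0.7,9,0,0,1.5],[-3.6,-0.7,11,0,0,1.5],[-3.6,-0.7,12,0,0,1.5],[-3.6,-0.7,12,0,0,1.5]]]' 1 && python3 - <<'E'
from h import *
togo([.5355,.2127,.156],88.5)
w=imaging.capture('wrist');save(w,'w2',s=1.2)
for r in finder.outline_of('wrist','probe_handle')[:1]:
    m=r['pixels'];D=w['depth'];v,u=np.nonzero(m&(D>0))
    P=np.array([at_depth(w,(a,b)) for a,b in zip(u,v)])
    T=P[abs(P[:,2]-.181)<.004];print(r['score'],len(P),len(T),P[:,2].max())
    if len(T)>20: print('top',T.mean(0).round(4),cv2.minAreaRect(T[:,:2].astype(np.float32)*1000))
E
```

```text
t: 2.92
position: [0.5356, 0.2141, 0.2207]
ee_rot: [0.001, 0.01, 1.0, 0.0]
wrist_force: [-0.6, -0.0, 0.2]
grip_width: 0.0931
t 2.92 pos [0.5356 0.2141 0.2207] jaw yaw 88.81 z [ 0.0016  0.001  -1.    ] j6 -1.21 shift cm [ 0.02 -0.15  6.47] turn [0.06 0.09 0.31]
0.7 2568 1456 0.1883538421966894
top [0.5342 0.2122 0.1804] ((535.974853515625, 212.1849822998047), (25.782617568969727, 25.91260528564453), 87.34921264648438)
```

View pics/w2.png

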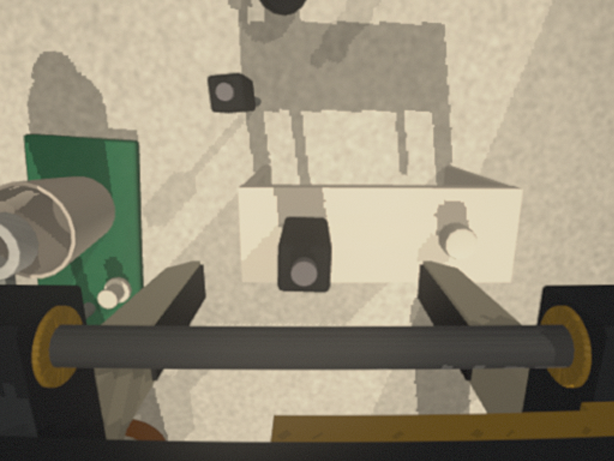

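The handle at (304,270) sits between the open fingers, and both the knob and the small handle are well clear. The second measurement agrees with the first: (0.536, 0.2122), yaw 87.35°. I'm lowering and closing.

```bash
python3 -m inch '[[[0,-0.2,0.5,0,0,1.4],[0,-0.2,3,0,0,1.4],[0,-0.2,5.5,0,0,1.4],[0,-0.2,6.5,0,0,1.4],[0,-0.2,6.5,0,0,1.4]]]' 1 && python3 -m inch '[[[0,0,0,0,0,0],[0,0,0,0,0,0],[0,0,0,0,0,0],[0,0,0,0,0,0],[0,0,0,0,0,0]]]' 0.15 ; python3 -c "
from h import *
togo([.536,.2122,.156],87.35)"
```

```text
t: 3.65
position: [0.5361, 0.2122, 0.1566]
ee_rot: [0.001, 0.023, 1.0, 0.001]
wrist_force: [-0.3, 0.3, -0.4]
grip_width: 0.0931
t: 4.28
position: [0.5361, 0.2122, 0.1566]
ee_rot: [0.001, 0.023, 1.0, 0.001]
wrist_force: [0.7, -0.9, 0.1]
grip_width: 0.0478
t 4.28 pos [0.5361 0.2122 0.1566] jaw yaw 87.38 z [ 0.0026  0.0013 -1.    ] j6 -1.19 shift cm [0.01 0.   0.06] turn [0.08 0.15 0.03]
```

```bash
python3 -m inch '[[[0,0,0,0,0,0],[0,0,0,0,0,0],[0,0,0,0,0,0],[0,0,0,0,0,0],[0,0,0,0,0,0]]]' 0 ; python3 -m inch '[[[0,0,0,0,0,0],[0,0,0,0,0,0],[0,0,-0.5,0,0,0],[0,0,-1,0,0,0],[0,0,-1.5,0,0,0]]]'; python3 -c "
from h import *
togo([.536,.2122,.30],87.35)"
```

```text
t: 4.9
position: [0.5361, 0.2122, 0.1566]
ee_rot: [0.001, 0.023, 1.0, 0.001]
wrist_force: [-0.2, -0.2, 0.2]
grip_width: 0.0255
t: 5.52
position: [0.5361, 0.2122, 0.1721]
ee_rot: [0.001, 0.023, 1.0, 0.001]
wrist_force: [0.2, -0.2, -0.2]
grip_width: 0.026
t 5.53 pos [0.5361 0.2122 0.1721] jaw yaw 87.38 z [ 0.0028  0.0013 -1.    ] j6 -1.19 shift cm [ -0.03   0.02 -12.79] turn [0.08 0.16 0.03]
```

```bash
python3 -m inch '[[[0,0,-4,0,0,0],[0,0,-8,0,0,0],[0,0,-12,0,0,0],[0,0,-16,0.1,0.15,0],[0,0,-18,0.1,0.15,0]]]'; python3 - <<'E'
from h import *
np.set_printoptions(precision=4,suppress=True)
togo([.545,.01,.352],87.35)
s=telemetry.read_state();print(s['wrist_force'],s['grip_width'])
for n in ['top','side','wrist']:
    c=imaging.capture(n)
    for k,z in [('stand_bore',.115),('probe_tip',.206),('probe_handle',.35)]:
        for r in finder.spot_point(n,k)[:3]: print(n,k,round(r['score'],2),np.round(r['point'],1),at_z(c,r['point'],z))
    save(c,'l_'+n,s=1.2)
E
```

```text
t: 6.15
position: [0.5357, 0.212, 0.3545]
ee_rot: [0.001, 0.023, 1.0, 0.0]
wrist_force: [0.1, -0.7, -1.2]
grip_width: 0.0257
t 6.15 pos [0.5357 0.212  0.3545] jaw yaw 87.38 z [ 0.0025  0.0005 -1.    ] j6 -1.19 shift cm [ -1.85 -20.14   0.25] turn [0.04 0.14 0.03]
[ 0.0928 -0.6536 -1.2154] 0.025711032193290472
top stand_bore 0.95 [389.8 245.8] [ 0.2639 -0.4517  0.115 ]
top stand_bore 0.61 [238.2 157.7] [0.5473 0.015  0.115 ]
top stand_bore 0.41 [124.6 263.9] [0.2198 0.3744 0.115 ]
top probe_tip 0.6 [195.5 189.8] [0.4417 0.1347 0.206 ]
top probe_handle 0.57 [190.3 188.5] [0.4353 0.1227 0.35  ]
top probe_handle 0.48 [242.5 164.3] [ 0.4944 -0.01    0.35  ]
side stand_bore 0.91 [119.  150.1] [0.2326 0.3735 0.115 ]
side stand_bore 0.66 [273.2 165.1] [0.5335 0.0043 0.115 ]
side stand_bore 0.57 [328.2 325.2] [ 0.2599 -0.44    0.115 ]
side probe_tip 0.61 [227.2 109.3] [0.5349 0.2105 0.206 ]
side probe_tip 0.51 [220.3 174. ] [0.3373 0.0134 0.206 ]
side probe_handle 0.7 [225.4  67. ] [0.5384 0.2147 0.35  ]
side probe_handle 0.6 [217.  151.6] [ 0.2915 -0.0379  0.35  ]
wrist stand_bore 0.81 [ 82.3 176.4] [0.5433 0.0085 0.115 ]
wrist probe_tip 0.93 [227.1  90.7] [0.4592 0.1903 0.206 ]
wrist probe_tip 0.83 [259.4 181.5] [0.5367 0.2133 0.206 ]
wrist probe_handle 0.85 [217.4  86.1] [0.4613 0.1995 0.35  ]
wrist probe_handle 0.66 [261.1 250.9] [0.5349 0.2142 0.35  ]
```

View pics/l_side.png

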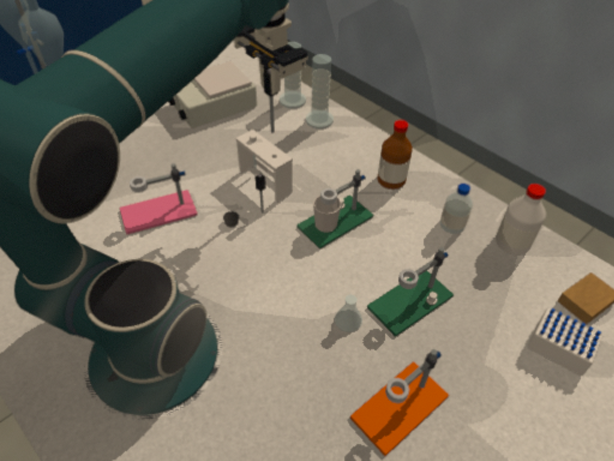

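The side view shows the probe held upright at (270,95), clear of the rack, with the stir rod still in place. I'm moving next to the bore for a precise measurement.

```bash
python3 -m inch '[[[0,-4,0,0,0.1,0],[-0.2,-8,0,0,0.1,0],[-0.4,-12,0,0,0.1,0],[-0.4,-14,0,0,0.1,0],[-0.4,-14,0,0,0.1,0]]]'; cat > bore.py <<'E'
from h import *
from scipy.optimize import least_squares
np.set_printoptions(precision=4,suppress=True)
togo([.545,.01,.352],87.35)
w=imaging.capture('wrist')
r=min(finder.spot_point('wrist','stand_bore'),key=lambda r:np.linalg.norm(at_z(w,r['point'],.115)[:2]-[.544,.01]))
b=at_z(w,r['point'],.115);print('net',r['score'],r['point'],b)
v,u=np.nonzero(w['depth']>0)
P=np.array([at_depth(w,(a,c)) for a,c in zip(u,v)])
N=(abs(P[:,2]-.125)<.004)&(np.linalg.norm(P[:,:2]-b[:2],axis=1)<.024)
T=P[N];print(len(T),'zmed',np.median(T[:,2]))
# ring-area fit: centre whose annulus 13..21mm best covers points
f=lambda c:(lambda d:np.maximum(0,.013-d)+np.maximum(0,d-.021))(np.linalg.norm(T[:,:2]-c,axis=1))
s=least_squares(f,b[:2],loss='soft_l1',f_scale=.001,x_scale=.001,diff_step=1e-3);print('ring fit',s.x,s.cost,'mean',T.mean(0))
for k,z in [('probe_tip',.208),('probe_handle',.351)]:
    for r in finder.spot_point('wrist',k)[:3]: print(k,round(r['score'],2),np.round(r['point'],1),at_z(w,r['point'],z))
c=[int(x) for x in proj(w,[*s.x,.125])]
import sys
save(w,sys.argv[1],s=1.5)
E
python3 bore.py b1
```

```text
t: 7.38
position: [0.5331, 0.0711, 0.3519]
ee_rot: [-0.001, 0.024, 1.0, -0.0]
wrist_force: [0.3, 0.3, -1.9]
grip_width: 0.026
t 7.38 pos [0.5331 0.0711 0.3519] jaw yaw 87.28 z [-0.0019 -0.0002 -1.    ] j6 -1.44 shift cm [-1.48 -6.05 -0.02] turn [-0.02 -0.11 -0.07]
net 0.88 [203.1, 173.9] [0.5445 0.008  0.115 ]
637 zmed 0.12449240657317645
ring fit [0.5416 0.011 ] 2.5224259182054597e-06 mean [0.5415 0.0106 0.1244]
probe_tip 0.84 [325.   87.3] [0.4578 0.1297 0.208 ]
probe_tip 0.62 [384.1 143.9] [0.5062 0.18   0.208 ]
probe_tip 0.6 [261.9 177.6] [0.5308 0.075  0.208 ]
probe_handle 0.98 [345.8  81.4] [0.4595 0.1114 0.351 ]
probe_handle 0.55 [259.9 250.1] [0.5323 0.073  0.351 ]
probe_handle 0.54 [382.9 145.9] [0.4867 0.1277 0.351 ]
```

View pics/b1.png

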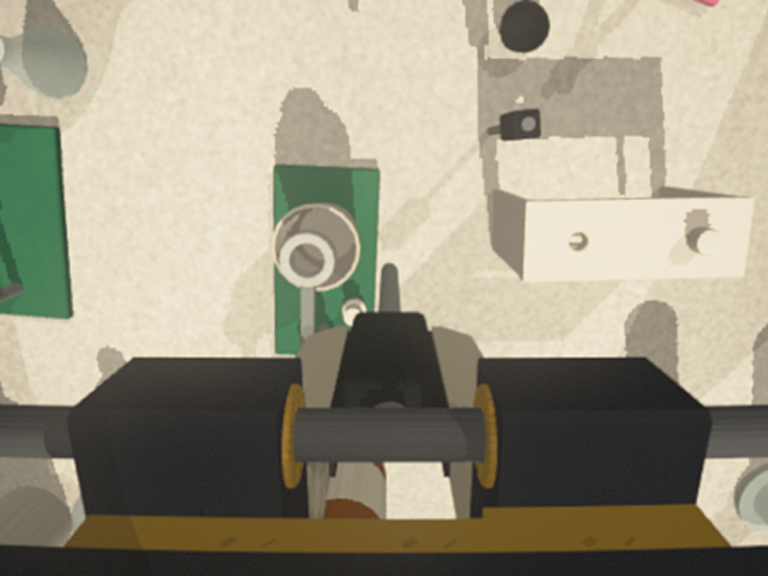

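In this view the collar and beaker are at (307,259), and the held probe's rod shows at (390,290), tip first, under the handle at (390,340). I'll measure rod, handle and ring in one frame so that calibration bias cancels.

```bash
cat > rel.py <<'E'
from h import *
from scipy.optimize import minimize
np.set_printoptions(precision=4,suppress=True)
s=telemetry.read_state();p=np.array(s['position']);print('TCP',p)
w=imaging.capture('wrist');D=w['depth']
K=np.array([[w['fx'],0,w['cx']],[0,w['fy'],w['cy']],[0,0,1]])
vv,uu=np.mgrid[0:384,0:512];px=np.stack([uu,vv],-1).reshape(-1,1,2).astype(float)
n=cv2.undistortPoints(px,K,np.array(w['distortion'],float))[:,0]
r=rot(w['orientation']).apply(np.c_[n[:,0],-n[:,1],-np.ones(len(n))]).reshape(384,512,3)
X=np.array(w['xyz'])+r*D[...,None]
near=np.linalg.norm(X[...,:2]-p[:2],axis=-1)<.025
tip=p[2]-.1465
h=near&(X[...,2]<p[2]+.03)&(X[...,2]>p[2]+.018)
print('handle top',h.sum(),X[h].mean(0),'minus TCP',(X[h].mean(0)-p)[:2])
# rod: per-row centre of rod pixels, axis point from visible midline at surface + 5 mm away from camera
rod=near&(X[...,2]<p[2]-.04)&(X[...,2]>tip-.01)
for v in range(384):
    c=np.nonzero(rod[v])[0]
    if len(c)>5 and v%4==0:
        m=X[v,c].mean(0);d=r[v,int(c.mean())].copy();d[2]=0;d/=np.linalg.norm(d)
        print('row',v,len(c),'axis',m+d*.0045,'minus TCP',(m+d*.0045-p)[:2])
# ring: annulus at z=.125 vs. depth mask
o=np.array(w['xyz']);Q=o+r*((.125-o[2])/r[...,2])[...,None]
ring=(abs(X[...,2]-.1235)<.004)&(D>0)
roi=np.linalg.norm(Q[...,:2]-[.543,.01],axis=-1)<.032
q=Q[roi][:,:2];m=ring[roi].astype(float)
def cost(c):
    d=np.linalg.norm(q-c,axis=1);mod=1/(1+np.exp(-(d-.013)/.0005))/(1+np.exp((d-.021)/.0005));return ((mod-m)**2).sum()
b=min((minimize(cost,[.543+dx,.01+dy],method='Nelder-Mead',options=dict(initial_simplex=np.array([[.543+dx,.01+dy],[.546+dx,.01+dy],[.543+dx,.013+dy]]))) for dx in(-.003,.003) for dy in (-.003,.003)),key=lambda b:b.fun)
print('ring',m.sum(),b.x,b.fun)
E
python3 rel.py
```

```text
TCP [0.5332 0.0728 0.3517]
handle top 2512 [0.5244 0.0745 0.3752] minus TCP [-0.0088  0.0018]
row 176 8 axis [0.5329 0.0745 0.2116] minus TCP [-0.0003  0.0017]
row 180 12 axis [0.5337 0.0744 0.2231] minus TCP [0.0005 0.0017]
row 184 12 axis [0.5335 0.0744 0.2375] minus TCP [0.0004 0.0017]
row 188 12 axis [0.5335 0.0744 0.25  ] minus TCP [0.0003 0.0017]
row 192 14 axis [0.5339 0.0744 0.2598] minus TCP [0.0007 0.0016]
row 196 14 axis [0.5339 0.0744 0.2702] minus TCP [0.0008 0.0016]
row 200 14 axis [0.5338 0.0744 0.2802] minus TCP [0.0006 0.0016]
row 204 15 axis [0.5339 0.074  0.2885] minus TCP [0.0008 0.0013]
ring 746.0 [0.5408 0.0115] 106.77250399253603
```

```bash
python3 -c "
from h import *
togo([.541,.0097,.310],87.3)"
```

```text
t 7.62 pos [0.5331 0.0728 0.3517] jaw yaw 87.43 z [-2.2e-03 -2.0e-04 -1.0e+00] j6 -1.44 shift cm [-1.08 -6.26  4.17] turn [-0.02 -0.13  0.13]
```

```bash
python3 -m inch '[[[-0.5,-3,0,0,-0.1,0],[-1.1,-5.5,1,0,-0.1,0],[-1.1,-6.3,3,0,-0.1,0],[-1.1,-6.3,4.2,0,-0.1,0],[-1.1,-6.3,4.2,0,-0.1,0]]]'; python3 -m inch '[[[0,0,0,0,0,0],[0,0,0,0,0,0]]]'; python3 rel.py; python3 bore.py b2
```

```text
t: 8.25
position: [0.5409, 0.0101, 0.3085]
ee_rot: [-0.001, 0.022, 1.0, -0.0]
wrist_force: [-0.7, 0.1, -0.5]
grip_width: 0.0257
t: 8.5
position: [0.5409, 0.0105, 0.309]
ee_rot: [-0.001, 0.022, 1.0, -0.0]
wrist_force: [-0.3, -0.1, -1.3]
grip_width: 0.0262
TCP [0.5409 0.0105 0.309 ]
handle top 2495 [0.5321 0.0123 0.3325] minus TCP [-0.0088  0.0017]
row 176 8 axis [0.5406 0.0123 0.1693] minus TCP [-0.0003  0.0018]
row 180 12 axis [0.5416 0.0123 0.1802] minus TCP [0.0007 0.0017]
row 184 12 axis [0.5414 0.0122 0.1945] minus TCP [0.0005 0.0017]
row 188 12 axis [0.5413 0.0122 0.2074] minus TCP [0.0003 0.0017]
row 192 14 axis [0.5417 0.0122 0.217 ] minus TCP [0.0008 0.0017]
row 196 14 axis [0.5417 0.0122 0.2275] minus TCP [0.0008 0.0017]
row 200 14 axis [0.5416 0.0122 0.2375] minus TCP [0.0007 0.0016]
row 204 15 axis [0.5417 0.0118 0.2459] minus TCP [0.0008 0.0013]
ring 770.0 [0.5409 0.011 ] 150.4691568936318
t 8.55 pos [0.5409 0.0104 0.309 ] jaw yaw 87.5 z [-0.0017 -0.0001 -1.    ] j6 -1.55 shift cm [-0.4  -0.03 -4.31] turn [-0.01 -0.1   0.15]
net 0.64 [256.5, 168.8] [0.5407 0.0092 0.115 ]
750 zmed 0.12449914037692739
ring fit [0.5414 0.0109] 1.368012848165947e-07 mean [0.5386 0.0109 0.1244]
probe_tip 0.91 [379.8  79.5] [0.4626 0.0988 0.208 ]
probe_tip 0.59 [261.1 180.9] [0.5313 0.0137 0.208 ]
probe_handle 0.7 [258.  247.3] [0.5192 0.0124 0.351 ]
probe_handle 0.57 [417.1  70.1] [0.4663 0.0605 0.351 ]
```

View pics/b2.png

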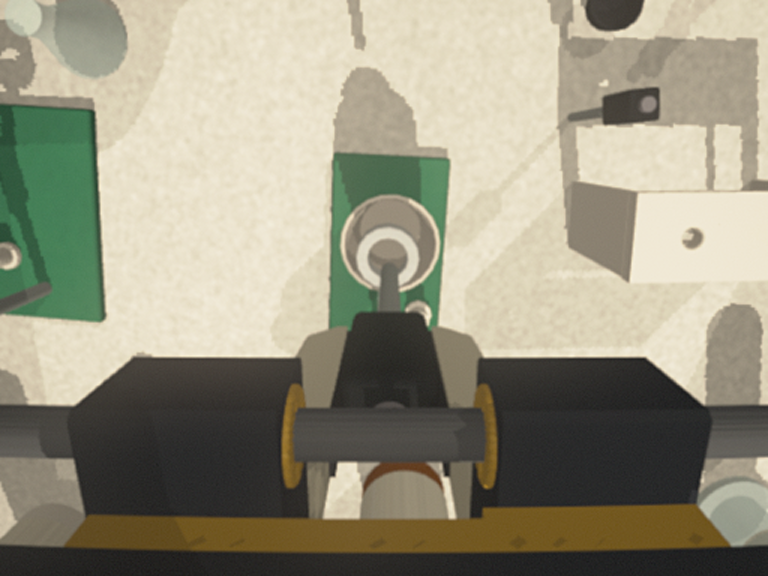

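The tip at (388,268) is right over the bore at (388,255). Measured in the same frame, the rod is at (0.5415, 0.0122) and the ring at (0.5412, 0.0110). I'm correcting 1.2 mm in y, lowering to just above the collar, and cross-checking with the side camera.

```bash
python3 -m inch '[[[0,-0.12,0.5,0,-0.1,0],[0,-0.12,1.2,0,-0.1,0],[0,-0.12,2,0,-0.1,0],[0,-0.12,2.3,0,-0.1,0],[0,-0.12,2.3,0,-0.1,0]]]'; python3 -m inch '[[[0,0,0,0,0,0],[0,0,0,0,0,0]]]'; python3 rel.py | grep -v 'row 1[89]'; python3 - <<'E'
from h import *
c=imaging.capture('side')
save(c,'s2',(235,90,325,210),5)
E
```

```text
t: 9.38
position: [0.5407, 0.009, 0.2854]
ee_rot: [-0.0, 0.022, 1.0, -0.0]
wrist_force: [-0.1, -0.0, -1.0]
grip_width: 0.0263
t: 9.62
position: [0.5408, 0.009, 0.2856]
ee_rot: [-0.0, 0.022, 1.0, -0.0]
wrist_force: [0.7, 0.1, -0.5]
grip_width: 0.0256
TCP [0.5408 0.009  0.2856]
handle top 2499 [0.532  0.0108 0.3091] minus TCP [-0.0088  0.0018]
row 176 8 axis [0.5408 0.0107 0.1456] minus TCP [-0.      0.0017]
row 200 14 axis [0.5415 0.0106 0.2143] minus TCP [0.0007 0.0016]
row 204 15 axis [0.5418 0.0102 0.2221] minus TCP [0.001  0.0013]
ring 876.0 [0.5409 0.0109] 166.9567495278633
```

View pics/s2.png

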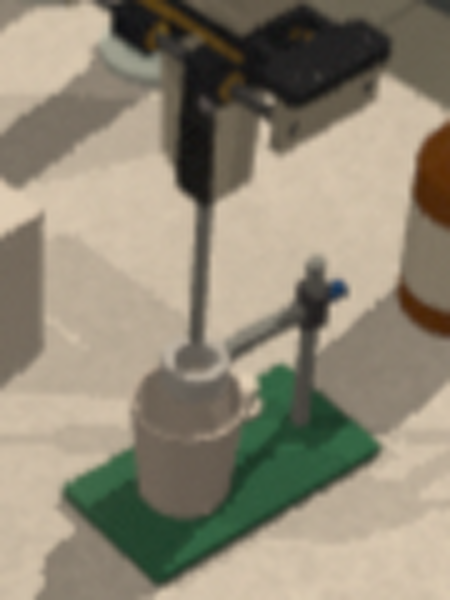

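The side crop agrees: the tip at (198,350) comes down on the ring centre at (196,362), within about 1 mm. I'm lowering in two steps.

```bash
python3 -m inch '[[[0,0,0.7,0,0,0],[0,0,1.5,0,0,0],[0,0,2.3,0,0,0],[0,0,3,0,0,0],[0,0,3,0,0,0]]]'; python3 rel.py | grep -v 'row 1[89]';  python3 -c "
from h import *
togo([.5406,.0091,.1995])"
```

```text
t: 10.35
position: [0.5405, 0.0089, 0.2548]
ee_rot: [-0.001, 0.022, 1.0, -0.0]
wrist_force: [-0.7, 0.5, -1.0]
grip_width: 0.026
TCP [0.5405 0.0089 0.2548]
handle top 2502 [0.5318 0.0108 0.2783] minus TCP [-0.0088  0.0018]
row 160 23 axis [0.5262 0.0118 0.1175] minus TCP [-0.0144  0.0029]
row 164 34 axis [0.5286 0.0112 0.1224] minus TCP [-0.0119  0.0022]
row 168 39 axis [0.5316 0.0106 0.1241] minus TCP [-0.009   0.0017]
row 172 28 axis [0.5351 0.0114 0.1235] minus TCP [-0.0054  0.0025]
row 176 30 axis [0.5388 0.0111 0.1221] minus TCP [-0.0018  0.0021]
row 200 38 axis [0.5524 0.0102 0.1461] minus TCP [0.0118 0.0012]
row 204 28 axis [0.5511 0.0102 0.1606] minus TCP [0.0105 0.0013]
ring 1099.0 [0.5408 0.0108] 225.5384033370364
t 10.4 pos [0.5407 0.009  0.2553] jaw yaw 87.48 z [-8.e-04 -1.e-04 -1.e+00] j6 -1.56 shift cm [0.01 0.01 5.58] turn None
```

```bash
python3 -m inch '[[[0,0,1.2,0,0,0],[0,0,2.6,0,0,0],[0,0,4,0,0,0],[0,0,5.2,0,0,0],[0,0,5.6,0,0,0]]]'; python3 -m inch '[[[0,0,0,0,0,0],[0,0,0,0,0,0],[0,0,0,0,0,0],[0,0,0,0,0,0]]]'; python3 rel.py | grep -v 'row'; python3 - <<'E'
from h import *
togo([.5406,.0091,.1995])
s=telemetry.read_state();print(s['wrist_force'],s['moment'],s['grip_width'],s['qvel'])
save(imaging.capture('side'),'s3',(235,90,325,210),5)
save(imaging.capture('wrist'),'b3',(150,80,370,260),3.4)
E
```

```text
t: 11.02
position: [0.5404, 0.009, 0.1983]
ee_rot: [-0.001, 0.022, 1.0, -0.0]
wrist_force: [1.1, -0.0, -0.7]
grip_width: 0.026
t: 11.52
position: [0.5405, 0.009, 0.1985]
ee_rot: [-0.001, 0.022, 1.0, -0.0]
wrist_force: [0.2, 0.4, -1.5]
grip_width: 0.0258
TCP [0.5405 0.009  0.1985]
handle top 2504 [0.5317 0.0106 0.222 ] minus TCP [-0.0088  0.0017]
ring 1170.0 [0.5409 0.0108] 745.67552621457
t 11.57 pos [0.5404 0.009  0.1984] jaw yaw 87.48 z [-1.7e-03 -1.0e-04 -1.0e+00] j6 -1.56 shift cm [-0.02  0.01 -0.11] turn None
[-0.09694855 -0.01200333 -1.22754927] [ 0.02447102 -0.02188614 -0.02967092] 0.025995619507579896 [ 0.00169772  0.00099636  0.00087105 -0.00047986  0.00139514 -0.00073752]
```

View pics/s3.png

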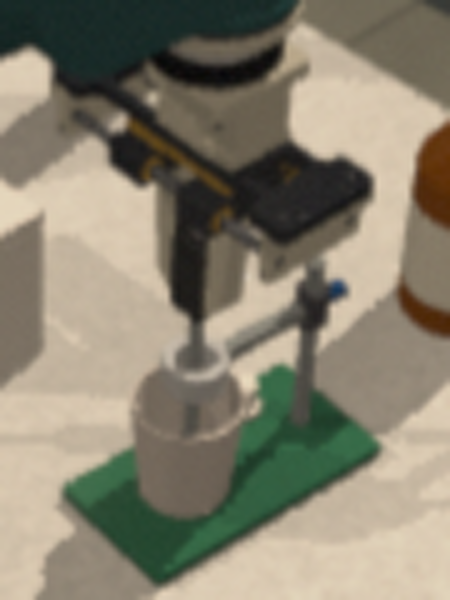

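View pics/b3.png

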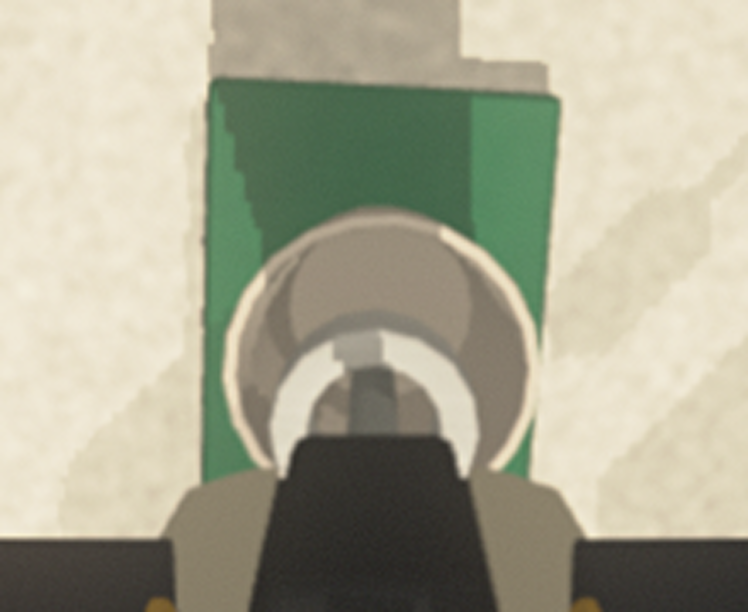

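Both views show the rod inside the bore. In the wrist crop the rod is at column 375 and the ring centre at 376. In the side crop the rod enters at the middle of the ring at (197,350). Speeds are near zero and there are no side forces, so I'm handing in.

```bash
python3 -c "
from h import *
print(hand_in())
s=telemetry.read_state();print(s['t'],s['position'],s['grip_width'],s['wrist_force'])"
```

```text
the job is handed in; nothing more can be done
None
the job is handed in; nothing more can be done
```

I took the large probe by its handle out of the white rack, lowered it through the collar over the beaker, and handed in with it still held there. The hand-in gives no verdict, so these are my own last checks, made at about 11.6 s of the 53 s:

- **Grip:** the opening was 26 mm, the width of the handle. The wrist carried about 1.2 N downward with almost no side force. Joint speeds were close to zero.
- **Position:** the tip is at about 52 mm, worked out from the TCP height, with the tool within 0.002 rad of vertical. In y, the handle and ring measured within about 0.2 mm of each other in the same wrist picture. In x, the rod was within about 1 mm when last measured, just above the collar.
- **Surroundings:** I saw no sign that the beaker, the stirring rod or anything else had moved, though I didn't measure them again at the end.

**Disagreements:** the network's first bore position was about 3 mm off my ring fit, but its second agreed to within 2 mm. The wrist camera also showed a steady offset of about 1.7 mm from the TCP in y. I cancelled it by measuring rod and ring in the same picture.

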